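Set out the tasting counter

TASK

Set out the tasting boards: on the long pale board stand the shaker on the middle cork spot, between the two jars, with the red-lidded jar on the spot to its left and the yellow-lidded jar on the spot to its right (left and right as the robot sees them, looking out from its base), each upright and centred on its spot. Stand the muffin in the middle of the round dark board, then cover it with the clear dome, centred and sitting flat on the board. Leave the green-lidded jar, the cup and the bell where they are.

Things in the scene. Friction and masses are not known exactly. Their poses are not given: they have to be found in the camera images.
- red_jar: closed jar, upright plain cylinder 48 mm in diameter and 75 mm tall, red lid, dark red contents, white label; about 0.16 kg. Origin: centre of its underside, z up.
- yellow_jar: closed jar, upright plain cylinder 48 mm in diameter and 75 mm tall, yellow lid, amber contents, white label; about 0.16 kg. Origin: centre of its underside, z up.
- green_jar: closed jar, upright plain cylinder 48 mm in diameter and 75 mm tall, green lid, dull green contents, white label; about 0.16 kg. Origin: centre of its underside, z up. Not part of the job: a bystander that stands among the things and must stay put.
- shaker: steel sugar shaker with a blue top with small dark holes, an upright cylinder 46 mm in diameter and 82 mm tall; about 0.15 kg. Origin: centre of its underside, z up.
- muffin: brown muffin in a white paper case, rigid, 57 mm tall: the case widens from 50 mm in diameter at the foot to 57 mm at 30 mm height, the brown top is 60 mm in diameter from 30 to 42 mm height (the place to grip), then rounds off; about 0.09 kg. Origin: centre of its underside, z up.
- dome: clear round cover, open below, with a thin steel rim and a black knob. Outside diameter 100 mm, inside 92 mm; flat clear top 72 mm above the rim, hollow inside 67 mm high (narrowing above 58 mm). Knob: vertical cylinder 24 mm in diameter, from 72 to 106 mm above the rim; lift by it. About 0.22 kg. Origin: centre of the rim's underside, z up.
- round_board: fixed round dark wooden board, 140 mm in diameter, 15 mm thick, with a cork spot (56 mm) in the middle and a thin pale ring (112 mm) that surrounds the dome's place. Origin: centre of its underside; its top is at z = 15 mm.
- long_board: fixed oblong pale wooden board, 80 (x) by 240 (y) by 15 mm thick, top at z = 15 mm, with three flush dark-edged cork spots, 56 mm in diameter, on its y axis: left at y = +80 mm, middle 0, right -80 mm. Its +y end is always the robot's left end (turned at most 0.3 rad). Close the fingers along its x when placing, clear of the neighbours. Origin: centre of its underside.
- cup: blue cup without handle, 66 mm across the rim, 55 mm tall, a bystander out at one side. Origin: centre of its underside.
- bell: brass counter bell on a black foot 68 mm in diameter, 50 mm tall, a bystander out at the other side. Origin: centre of its underside.
Not all that is in view belongs to the job. Leave any purple look-alike of the muffin alone.

How it is judged:
At the end, for the whole second after the job is handed in: Red jar, shaker and yellow jar stand upright on the long board's left, middle and right spots, within 12 mm along each board axis; muffin upright and dome flat over it on the round board, each within 15 mm of its centre; all within 5 mm of the board top in height, still and released (x of red_jar in the frame of long_board between -0.012 and 0.012 m and y of red_jar in the frame of long_board between 0.068 and 0.092 m and z of red_jar in the frame of long_board between 0.011 and 0.02 m and x of shaker in the frame of long_board between -0.012 and 0.012 m and y of shaker in the frame of long_board between -0.012 and 0.012 m and z of shaker in the frame of long_board between 0.011 and 0.02 m and x of yellow_jar in the frame of long_board between -0.012 and 0.012 m and y of yellow_jar in the frame of long_board between -0.092 and -0.068 m and z of yellow_jar in the frame of long_board between 0.011 and 0.02 m and horizontal distance between each of muffin, dome and round_board below 0.015 m and z of muffin in the frame of round_board between 0.011 and 0.02 m and z of dome in the frame of round_board between 0.011 and 0.02 m and angle between each of red_jar, shaker, yellow_jar, muffin, dome's own z axis and vertical below 0.12 rad and linear speed of each of red_jar, shaker, yellow_jar, muffin, dome below 0.02 m/s and angular speed of each of red_jar, shaker, yellow_jar, muffin, dome below 0.2 rad/s); the robot touches nothing.
It fails at once if the green jar, the cup or the bell was moved by more than 20 mm (distance of any of green_jar, cup, bell from where it was at the start of the episode above 0.02 m).
It also fails if it takes over 128 s, if anything falls off the work surface, if the arm or the gripper's body presses on something with over 40 N, if the wrist force passes 120 N, or if a joint passes its speed limit or range.

ROBOT

A 6-joint arm with a two-finger parallel gripper is mounted at the origin on the work surface. World frame = base frame: x ahead of the robot, y to its left, z up, the work surface at z = 0. Lengths are in m, angles in rad, forces in N, time in s.
With the tool pointing down it reaches from about 0.3 to 0.875 m from the base axis. Payload 6.4 kg.
Tool frame: the origin (TCP) lies at the very end of the fingers, on their centre line; the grasp point (between the pads) lies 19 mm behind it; z points along the fingers, y is the line along which they close (so a half turn about z gives the same grasp; the last joint's range is limited). The gripper opens to 85 mm and grips with 20 to 120 N. Pads are 22 mm wide; open, the fingers measure 114 mm over their backs; the gripper's body (76 mm by 85 mm) begins 54 mm behind the grasp point. The pads swing forward as they close: fully open they stand 13 mm farther back than shut.
Start: joints at [-1.467, 0.181, 1.607, -0, 1.354, -0.206], TCP at [0.175, -0.548, 0.231] pointing down, gripper open.
Joint ranges: [-2.99, 2.99], [-0.89, 2.07], [0.3, 2.58], [-1.14, 4.28], [0, 2.63], [-3.12, 3.12]. Speed limits (rad/s): [2.57, 2.57, 3.01, 3.14, 3.14, 3.14].

INTERFACE

Orientations are given as a unit quaternion [w, x, y, z].
In Python, from bench import get_obs, optics, workorder gives the robot as it stands.
- The arm moves only by the tool hand_motion, called in YAML: its name, and indented under it one key for each argument. Schema: {"type":"object","properties":{"deltas":{"type":"array","items":{"type":"number"},"minItems":7,"maxItems":70},"only":{"type":"string"},"quiet":{"type":"boolean"},"lines":{"type":"string"}},"required":["deltas"],"additionalProperties":false}. deltas is one flat list of numbers that holds 1 to 10 rows one after another, with no inner brackets; each row has 7 numbers: dx, dy, dz in m, then a rotation vector rx, ry, rz in rad, then the opening from 0.0 (shut) to 1.0 (fully open); each row is the pose to reach, as a shift and turn from the pose commanded when the call began, along the tool's axes at that moment; what a row does not reach only later rows make up. A row lasts 1/8 s, in which the tool goes at most 0.0625 m and 0.188 rad, less where a joint would pass 70% of its speed; a pose out of reach is approached as far as the arm can. The fingers move at their own pace and stop on an object; the grip force is fixed at half the most. Time passes only in rows, so rows that do not move let the fingers close. The tool returns the time, the measured TCP pose, the force, the opening and the grip force at its end. only (a regular expression) keeps the lines of the reply that match it, lines (a string "A,B") keeps lines A to B, and quiet returns only ok. Input that does not fit is refused with a message, and nothing moves.
- get_obs(): the state, without advancing time (a new reading comes with each control period).
- optics.camera(name): name is "scene" or "top" or "wrist"; returns (picture, depth): 400x640x3 uint8, blue, green, red; 400x640 float32, m along the optical axis (not along the pixel's ray), 0 where there is no reading.
- optics.camera_params(name): a dict with "fovy" (degrees; the focal length in pixels is half the picture's height over the tangent of half this angle, whatever the lens; pixels are square), "cx", "cy" (the principal point, pixels), "dist" ([k1, k2, p1, p2, k3] as OpenCV has them; the pictures are not rectified), "view" (4x4, takes a point from world to camera coordinates). Camera axes: x right, y up, looking along -z (the intrinsics and any distortion apply to the point x, -y, -z); pixel columns grow to the right and rows downward; lengths in m; the calibration is good to about 2 mm. A picture is of the moment at which its call begins: read the wrist's pose just before it. camera_params takes no time and is no camera call; for the wrist camera it gives the pose at the moment of the call.
- workorder.hand_in(): hands the job in; it is judged then, once.
The state is a dict: "time_s": time; "q": joint angles; "dq": joint speeds; "joint_efforts": joint torques, N m; "eef_pos": TCP position; "eef_rot": TCP orientation; "wrist_force": force on the tool from outside, world axes, zero at the start; "torque": the same for the moment, N m; "opening": opening from 0.0 (shut) to 1.0 (fully open); "grasp_force": force on a finger pad.
Only numpy, scipy, OpenCV 4.12 (cv2) and the standard library are available. Lean on these libraries where they do the work, as an engineer would, in place of code of your own. Each camera call takes 0.05 s, during which the arm holds its last target. There are 200 camera calls.

## Working session

There is one attempt and no reset: what is moved stays moved. The work goes in short steps, Python scripts to look and compute and a tool call to move; the robot and the scene stay as the last step left them, time stands still between calls to the robot, and variables do not carry over. Pictures are saved under pics/ and viewed, at most 14 in all, crops included, and the job is handed in when it is done.

```bash
ls; mkdir -p pics; cat > h.py <<'E'
import numpy as np, cv2
from bench import get_obs, optics, workorder
def cam(name):
    p=optics.camera_params(name); im,d=optics.camera(name); return im,d,p
def K(p):
    f=200/np.tan(np.radians(p["fovy"])/2)
    return np.array([[f,0,p["cx"]],[0,f,p["cy"]],[0,0,1]])
def rays(p,uv):
    u=cv2.undistortPoints(np.array(uv,float).reshape(-1,1,2),K(p),np.array(p["dist"],float)).reshape(-1,2)
    V=np.array(p["view"]); R=V[:3,:3]; o=-R.T@V[:3,3]
    d=np.c_[u[:,0],-u[:,1],-np.ones(len(u))]@R
    return o,d
def onplane(p,uv,z):
    o,d=rays(p,uv); return o+d*((z-o[2])/d[:,2])[:,None]
def depthpt(p,uv,d):
    o,r=rays(p,uv); return np.array([o+r[i]*d[int(round(v)),int(round(u))] for i,(u,v) in enumerate(uv)])
def proj(p,X):
    V=np.array(p["view"]); c=np.atleast_2d(X)@V[:3,:3].T+V[:3,3]; c=c*[1,-1,-1]
    return cv2.projectPoints(c,np.zeros(3),np.zeros(3),K(p),np.array(p["dist"],float))[0].reshape(-1,2)
E
python3 - <<'E'
from h import *
for n in("top","scene"):
    im,d,p=cam(n); cv2.imwrite(f"pics/{n}0.png",im); np.savez(f"{n}0.npz",im=im,d=d)
    o,_=rays(p,[(320,200)]);print(n,p["fovy"],p["cx"],p["cy"],p["dist"],o,(d>0).mean())
print(get_obs())
E
```

```text
pics
top 48.05878835214038 315.44596025293487 204.71258522873134 [-0.125852  0.        0.        0.        0.      ] [ 0.45146671 -0.00368278  1.11294757] 0.99610546875
scene 46.52099654370828 325.87779060145044 203.09466656382676 [-0.04853878  0.          0.          0.          0.        ] [ 0.92695311 -0.57449048  0.88358551] 0.995875
{'time_s': 0.1, 'q': array([-1.46731760e+00,  1.81444932e-01,  1.60793912e+00, -7.67484416e-06,
        1.35378338e+00, -2.06283228e-01]), 'dq': array([ 0.00023566, -0.00254277, -0.00212791, -0.00107492,  0.00164858,
       -0.00096705]), 'joint_efforts': array([ 3.10436908e-04, -4.45873904e+01, -3.52241099e+01, -3.00978018e-04,
        4.11283661e-03,  8.26853892e-06]), 'eef_pos': array([ 0.17524855, -0.54711238,  0.23047147]), 'eef_rot': array([-7.86542468e-04,  9.88029465e-01,  1.54263272e-01,  3.67139818e-05]), 'wrist_force': array([ 0.249352  , -0.33314676,  0.48573108]), 'torque': array([0.00054933, 0.07480933, 0.01642073]), 'grasp_force': 0.0, 'opening': 0.997784197001234}
```

View pics/top0.png

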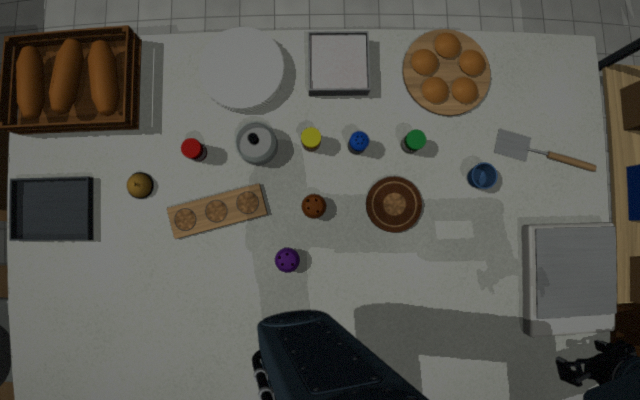

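View pics/scene0.png

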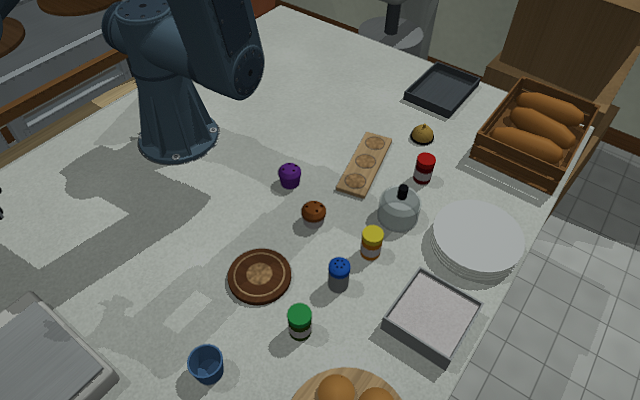

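The top view shows the red lid at (192,148), the dome knob at (253,139), yellow at (311,138), the shaker at (358,142) and green at (415,140). The brown muffin is at (314,206) and the purple look-alike at (287,260). The board spots are at (185,218), (216,210) and (247,202), and the round board is at (395,204). The scene view agrees: red (425,168), knob (403,191), yellow (372,242), shaker (339,272), muffin (313,213), round board (259,275).

```bash
cat > m.py <<'E'
from h import *
def blob(im,seed,lo,hi,r=28):
    hsv=cv2.cvtColor(im,cv2.COLOR_BGR2HSV); m=cv2.inRange(hsv,np.array(lo),np.array(hi))
    if lo[0]==0 and hi[0]<=12 and lo[1]>=150: m|=cv2.inRange(hsv,np.array([172,lo[1],lo[2]]),np.array([179,255,255]))
    c=np.zeros_like(m); cv2.circle(c,seed,r,255,-1); m&=c
    n,l,s,ce=cv2.connectedComponentsWithStats(m)
    k=1+np.argmax(s[1:,4]); return l==k, s[k], ce[k]
T={"red":((192,148),(425,160),(0,150,60),(8,255,255)),"yellow":((311,138),(372,236),(22,120,80),(34,255,255)),
"shaker":((358,142),(339,267),(105,120,50),(125,255,255)),"green":((415,140),(299,316),(55,120,40),(80,255,255)),
"muffin":((314,206),(313,211),(4,110,30),(18,255,200)),"knob":((253,139),(403,191),(0,0,0),(179,255,45))}
if __name__=="__main__":
    D={n:(lambda z:(z["im"],z["d"],optics.camera_params(n)))(np.load(n+"0.npz")) for n in("top","scene")}
    for k,(a,b,lo,hi) in T.items():
        for n,s in(("top",a),("scene",b)):
            im,d,p=D[n]; m,st,c=blob(im,s,lo,hi,10 if k=="knob" else 24)
            ys,xs=np.nonzero(m&(d>0)); uv=np.c_[xs,ys]; P=depthpt(p,uv,d)
            zt=np.percentile(P[:,2],90); t=abs(P[:,2]-zt)<.004
            (cx,cy),r=cv2.minEnclosingCircle(uv[t].astype(np.float32))
            cc=onplane(p,[(cx,cy)],zt)[0]
            print(k,n,"px",c.round(0),"ztop %.4f"%zt,"mean",P[t].mean(0).round(4),"circ",cc.round(4),"w",np.ptp(P[t],0)[:2].round(3),t.sum())
    im,d,p=D["top"]
    for nm,n,L in(("top","top",[(185,218),(216,210),(247,202),(395,204)]),("scene","scene",[(355,181),(365,161),(375,143),(259,275)])):
        im,d,p=D[n]
        print(n,depthpt(p,L,d).round(4).tolist(),onplane(p,L,.015).round(4).tolist())
    # boards, top-view outline and tan spots
    im,d,p=D["top"]; 
    P=depthpt(p,[(x,y) for y in range(400) for x in range(640)],d).reshape(400,640,3)
    hgt=((P[...,2]>.009)&(P[...,2]<.021)).astype(np.uint8)
    for nm,(x0,y0,x1,y1) in{"long":(160,175,280,245),"round":(360,170,430,238)}.items():
        m=np.zeros_like(hgt); m[y0:y1,x0:x1]=hgt[y0:y1,x0:x1]; m=cv2.morphologyEx(m,cv2.MORPH_OPEN,np.ones((3,3)))
        c=max(cv2.findContours(m,0,2)[0],key=cv2.contourArea)[:,0]
        X=onplane(p,c,.015)[:,:2].astype(np.float32)
        print(nm,cv2.minAreaRect(X),cv2.minEnclosingCircle(X),"z",np.median(P[m>0],0)[2])
E
python3 m.py
```

```text
red top px [191. 148.] ztop 0.0773 mean [0.6356 0.2753 0.0756] circ [0.6349 0.2748 0.0773] w [0.045 0.045] 237
red scene px [426. 160.] ztop 0.0761 mean [0.6377 0.2749 0.0744] circ [0.6382 0.2749 0.0761] w [0.046 0.048] 168
yellow top px [311. 137.] ztop 0.0778 mean [ 0.6558 -0.0071  0.076 ] circ [ 0.6545 -0.007   0.0778] w [0.043 0.044] 228
yellow scene px [373. 235.] ztop 0.0758 mean [ 0.6567 -0.0084  0.0742] circ [ 0.657  -0.0088  0.0758] w [0.045 0.047] 275
shaker top px [359. 141.] ztop 0.0833 mean [ 0.6459 -0.1203  0.0818] circ [ 0.645  -0.1214  0.0833] w [0.036 0.035] 154
shaker scene px [339. 268.] ztop 0.0818 mean [ 0.6466 -0.1224  0.0804] circ [ 0.6491 -0.1266  0.0818] w [0.036 0.039] 196
green top px [415. 139.] ztop 0.0774 mean [ 0.6465 -0.2542  0.0755] circ [ 0.6457 -0.2537  0.0774] w [0.046 0.045] 243
green scene px [299. 315.] ztop 0.0767 mean [ 0.6483 -0.2559  0.0752] circ [ 0.6493 -0.2569  0.0767] w [0.045 0.046] 386
muffin top px [313. 206.] ztop 0.0563 mean [ 0.4957 -0.0112  0.0549] circ [ 0.4959 -0.0117  0.0563] w [0.045 0.045] 217
muffin scene px [313. 211.] ztop
[... 444 characters left out ...]
015], [0.4899, 0.2282, 0.015], [0.5082, 0.1514, 0.015], [0.4972, -0.2125, 0.015]]
scene [[0.5092, 0.1492, 0.0163], [0.4878, 0.2297, 0.0137], [0.4698, 0.3088, 0.0127], [0.5012, -0.2124, 0.0167]] [[0.5086, 0.1502, 0.015], [0.4885, 0.2285, 0.015], [0.471, 0.3065, 0.015], [0.5004, -0.2117, 0.015]]
long ((0.48862171173095703, 0.22772344946861267), (0.08108823001384735, 0.2397356629371643), 14.409066200256348) ((0.4872288405895233, 0.22765865921974182), 0.12456933408975601) z 0.015325009859345151
round ((0.49877122044563293, -0.20918059349060059), (0.13704697787761688, 0.13586972653865814), 88.85372924804688) ((0.49854975938796997, -0.20949260890483856), 0.07010165601968765) z 0.015404356574164835
```

```bash
python3 - <<'E'
import cv2
im=cv2.imread("pics/top0.png"); cv2.imwrite("pics/crop.png",cv2.resize(im[115:280,160:440],None,fx=2.8,fy=2.8,interpolation=3))
E
```

hand_motion:
  deltas: [0.4685,-0.4114,0,0,0,-1.261,1,0.4685,-0.4114,0,0,0,-1.261,1,0.4685,-0.4114,0,0,0,-1.261,1,0.4685,-0.4114,0,0,0,-1.261,1,0.4685,-0.4114,0,0,0,-1.261,1,0.4685,-0.4114,0,0,0,-1.261,1,0.4685,-0.4114,0,0,0,-1.261,1,0.4685,-0.4114,0,0,0,-1.261,1,0.4685,-0.4114,0,0,0,-1.261,1,0.4685,-0.4114,0,0,0,-1.261,1]

```text
time_s: 1.35
eef_pos: [0.4967, -0.0109, 0.2312]
eef_rot: [0.0, 0.707, 0.707, -0.0]
wrist_force: [1.3, -0.7, -0.1]
opening: 1.005
grasp_force: 0.0
```

View pics/crop.png

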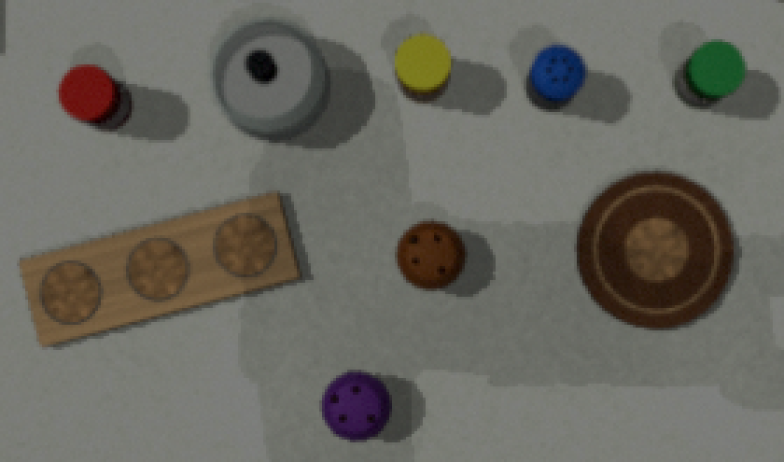

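Two things could be the muffin: brown at (314,206) and purple at (287,260). The brown one is meant, since purple is the look-alike to leave. The crop confirms a brown top with a white case. The jars and shaker are also as identified.

```bash
python3 - <<'E'
from m import *
print(get_obs()["eef_pos"].round(4))
im,d,p=cam("wrist"); cv2.imwrite("pics/w1.png",im)
print(proj(p,[[.496,-.0125,.055]]))
m,st,c=blob(im,tuple(int(v) for v in proj(p,[[.496,-.0125,.055]])[0]),(4,110,30),(18,255,200),120)
ys,xs=np.nonzero(m&(d>0)); P=depthpt(p,np.c_[xs,ys],d); 
for z in(.05,.036): 
  t=P[:,2]>z; print(c,t.sum(),P[t].max(0).round(4),P[t].mean(0).round(4),((P[t].max(0)+P[t].min(0))/2).round(4))
E
```

```text
[ 0.4967 -0.0109  0.2312]
[[317.47593471 166.07762687]]
[316.07183212 162.60451977] 1634 [0.5174 0.0095 0.0585] [ 0.4943 -0.0128  0.0536] [ 0.494  -0.0136  0.0543]
[316.07183212 162.60451977] 2467 [0.523  0.0157 0.0585] [ 0.4946 -0.0101  0.051 ] [ 0.495  -0.0125  0.048 ]
```

View pics/w1.png

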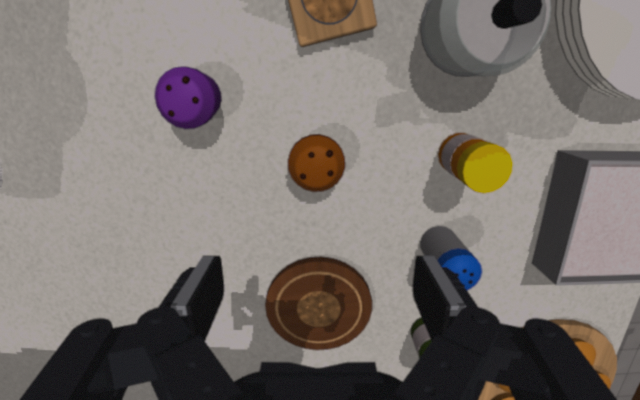

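The wrist view shows the muffin at (316,163) between the fingers' columns, and it measures (0.495,-0.0127). Now descending to it.

hand_motion:
  deltas: [0,0,0.06,0,0,0,1,0,0,0.12,0,0,0,1,0,0,0.17,0,0,0,1,0,0,0.2,0,0,0,1,0,0,0.216,0,0,0,1,0,0,0.216,0,0,0,1,0,0,0.216,0,0,0,1]

```text
time_s: 2.28
eef_pos: [0.4973, -0.0133, 0.0166]
eef_rot: [0.001, 0.707, 0.707, 0.001]
wrist_force: [-0.9, 0.4, -1.0]
opening: 0.995
grasp_force: 0.0
```

hand_motion:
  deltas: [0,0,0,0,0,0,0,0,0,0,0,0,0,0,0,0,0,0,0,0,0,0,0,0,0,0,0,0,0,0,0,0,0,0,0,0,0,0,0,0,0,0]

```text
time_s: 3.02
eef_pos: [0.4971, -0.0132, 0.017]
eef_rot: [0.001, 0.707, 0.707, 0.0]
wrist_force: [-4.0, -0.1, 10.6]
opening: 0.671
grasp_force: 62.7
```

hand_motion:
  deltas: [0,0,-0.05,0,0,0,0,0,0,-0.1,0,0,0,0,0,0,-0.1,0,0,0,0]

```text
time_s: 3.4
eef_pos: [0.4996, -0.0138, 0.1201]
eef_rot: [0.004, 0.707, 0.707, 0.002]
wrist_force: [0.8, 0.6, -1.3]
opening: 0.678
grasp_force: 65.1
```

hand_motion:
  deltas: [-0.05,0.0,0,0,0,0,0,-0.1,0.001,0,0,0,0,0,-0.15,0.001,0,0,0,0,0,-0.197,0.001,0,0,0,0,0,-0.197,0.001,0,0,0,0,0,-0.197,0.001,0,0,0,0,0,-0.197,0.001,0.04,0,0,0,0,-0.197,0.001,0.065,0,0,0,0,-0.197,0.001,0.075,0,0,0,0,-0.197,0.001,0.075,0,0,0,0]

```text
time_s: 4.65
eef_pos: [0.4969, -0.2089, 0.0399]
eef_rot: [-0.001, 0.707, 0.708, -0.0]
wrist_force: [-0.2, -0.1, -0.9]
opening: 0.672
grasp_force: 65.1
```

```bash
python3 - <<'E'
from h import *
import time
for n in("top","scene"):
    im,d,p=cam(n); cv2.imwrite(f"pics/{n}1.png",im)
    if n=="top": print(depthpt(p,[(395,204)],d))
print(get_obs()["eef_pos"],get_obs()["wrist_force"])
E
```

```text
[[ 0.47887968 -0.12874339  0.45543338]]
[ 0.49784902 -0.20997855  0.04126871] [-0.44089966  0.6136574  -1.01166522]
```

hand_motion:
  deltas: [0,0.001,0.005,0,0,0,0,0,0.001,0.009,0,0,0,0,0,0.001,0.009,0,0,0,0]

```text
time_s: 5.12
eef_pos: [0.4986, -0.2103, 0.0321]
eef_rot: [0.001, 0.707, 0.707, 0.0]
wrist_force: [-1.3, 1.2, 4.5]
opening: 0.674
grasp_force: 65.6
```

hand_motion:
  deltas: [0,0,0,0,0,0,1,0,0,0,0,0,0,1,0,0,0,0,0,0,1,0,0,0,0,0,0,1,0,0,-0.05,0,0,0,1,0,0,-0.11,0,0,0,1,0,0,-0.17,0,0,0,1,0,0,-0.17,0,0,0,1]

```text
time_s: 6.12
eef_pos: [0.5012, -0.2121, 0.2074]
eef_rot: [0.006, 0.707, 0.707, 0.001]
wrist_force: [0.6, -0.7, -1.0]
opening: 1.003
grasp_force: 0.0
```

```bash
python3 - <<'E'
from m import *
print(get_obs()["eef_pos"].round(4),get_obs()["eef_rot"].round(4))
im,d,p=cam("wrist"); cv2.imwrite("pics/w2.png",im)
ex=proj(p,[[.4985,-.2105,.07]])[0];print(ex)
hsv=cv2.cvtColor(im,cv2.COLOR_BGR2HSV)
ys,xs=np.nonzero(d>0); P=depthpt(p,np.c_[xs,ys],d)
t=(np.hypot(P[:,0]-.4985,P[:,1]+.2105)<.06)&(P[:,2]<.09)
for z in(.065,.05): 
  k=t&(P[:,2]>z); print(k.sum(),P[k].max(0).round(4),((P[k].max(0)+P[k].min(0))/2).round(4))
im,d,p=cam("scene"); cv2.imwrite("pics/s2.png",im)
b=im[225:310,190:330]; cv2.imwrite("pics/s2c.png",cv2.resize(b,None,fx=4,fy=4))
im,d,p=cam("scene")
m,st,c=blob(im,(259,265),(8,110,60),(18,255,255),30)
E
```

```text
[ 0.5012 -0.2121  0.2074] [0.0057 0.707  0.7072 0.001 ]
[313.75596023 172.90531478]
2084 [ 0.5216 -0.187   0.0727] [ 0.4979 -0.2108  0.0689]
3311 [ 0.5269 -0.1814  0.0727] [ 0.4978 -0.2109  0.0614]
```

View pics/w2.png

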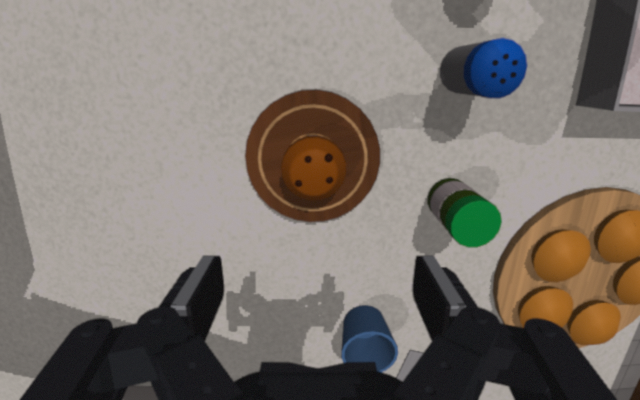

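The muffin stands upright at the centre of the board (disc centre ~(313,156), muffin top ~(314,168)). Next, over to the dome.

hand_motion:
  deltas: [0.05,0.023,-0.03,0,0,0,1,0.335,0.1525,-0.03,0,0,0,1,0.335,0.1525,-0.03,0,0,0,1,0.335,0.1525,-0.03,0,0,0,1,0.335,0.1525,-0.03,0,0,0,1,0.335,0.1525,-0.03,0,0,0,1,0.335,0.1525,-0.03,0,0,0,1,0.335,0.1525,-0.03,0,0,0,1,0.335,0.1525,-0.03,0,0,0,1,0.335,0.1525,-0.03,0,0,0,1]

```text
time_s: 7.52
eef_pos: [0.6504, 0.1236, 0.2312]
eef_rot: [-0.0, 0.708, 0.706, -0.0]
wrist_force: [-0.9, -0.3, 0.8]
opening: 0.997
grasp_force: 0.0
```

```bash
python3 - <<'E'
from m import *
p=optics.camera_params("wrist")
print(get_obs()["eef_pos"].round(4),get_obs()["eef_rot"].round(4))
im,d,p=cam("wrist"); cv2.imwrite("pics/w3.png",im)
ex=proj(p,[[.651,.1245,.106]])[0];print(ex)
m,st,c=blob(im,tuple(int(v) for v in ex),(0,0,0),(179,255,50),45)
ys,xs=np.nonzero(m&(d>0)); P=depthpt(p,np.c_[xs,ys],d); t=P[:,2]>.102
print(c,t.sum(),P[t].max(0).round(4),((P[t].max(0)+P[t].min(0))/2).round(4),P[t].mean(0).round(4))
E
```

```text
[0.6504 0.1236 0.2312] [-1.000e-04  7.078e-01  7.064e-01 -1.000e-04]
[319.05932775 178.63985251]
[318.39198856 175.60801144] 547 [0.661  0.1349 0.1076] [0.6505 0.1235 0.1049] [0.6504 0.1242 0.1055]
```

View pics/w3.png

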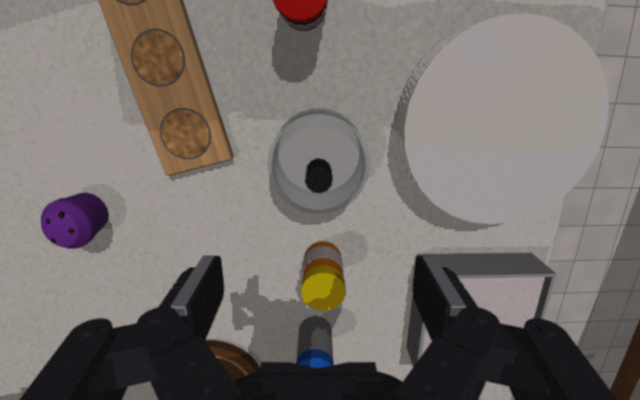

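The dome's knob is at (318,176), measured (0.6505,0.124), top z 0.107. The plates, to the right of it, are clear of the fingers.

hand_motion:
  deltas: [0,0,0.05,0,0,0,0.5,0,0,0.1,0,0,0,0.5,0,0,0.13,0,0,0,0.5,0,0,0.145,0,0,0,0.5,0,0,0.15,0,0,0,0.5,0,0,0.153,0,0,0,0.5,0,0,0.153,0,0,0,0.5]

```text
time_s: 8.45
eef_pos: [0.6514, 0.125, 0.0795]
eef_rot: [0.001, 0.707, 0.707, 0.001]
wrist_force: [0.0, 0.2, 0.7]
opening: 0.504
grasp_force: 0.0
```

hand_motion:
  deltas: [0,0,0,0,0,0,0,0,0,0,0,0,0,0,0,0,0,0,0,0,0,0,0,0,0,0,0,0,0,0,0,0,0,0,0]

```text
time_s: 9.07
eef_pos: [0.6511, 0.1251, 0.0795]
eef_rot: [0.0, 0.707, 0.707, 0.0]
wrist_force: [-2.1, 0.1, 5.3]
opening: 0.262
grasp_force: 58.6
```

hand_motion:
  deltas: [0,0,-0.03,0,0,0,0,0,0,-0.08,0,0,0,0,0,0,-0.13,0,0,0,0,0,0,-0.16,0,0,0,0,-0.03,-0.014,-0.16,0,0,0,0,-0.08,-0.036,-0.16,0,0,0,0,-0.13,-0.059,-0.16,0,0,0,0,-0.18,-0.082,-0.16,0,0,0,0,-0.23,-0.105,-0.16,0,0,0,0,-0.28,-0.128,-0.16,0,0,0,0]

```text
time_s: 10.32
eef_pos: [0.5214, -0.1563, 0.2378]
eef_rot: [-0.0, 0.707, 0.707, -0.0]
wrist_force: [0.2, -1.1, -3.2]
opening: 0.259
grasp_force: 59.4
```

hand_motion:
  deltas: [-0.035,-0.0145,0,0,0,0,0,-0.055,-0.0245,0,0,0,0,0,-0.055,-0.0245,0,0,0,0,0,-0.055,-0.0245,0,0,0,0,0,-0.055,-0.0245,0,0,0,0,0,-0.055,-0.0245,0,0,0,0,0]

```text
time_s: 11.08
eef_pos: [0.4984, -0.2092, 0.2382]
eef_rot: [-0.0, 0.707, 0.708, 0.0]
wrist_force: [-0.3, -0.1, -2.5]
opening: 0.254
grasp_force: 59.5
```

```bash
python3 - <<'E'
from h import *
im,d,p=cam("scene"); cv2.imwrite("pics/s3.png",im)
o=get_obs(); print(o["eef_pos"],o["eef_rot"],o["opening"])
E
```

```text
[ 0.49835212 -0.20931055  0.23824268] [-4.86334511e-05  7.06684738e-01  7.07528571e-01  1.51204860e-05] 0.25930064493730337
```

View pics/s3.png

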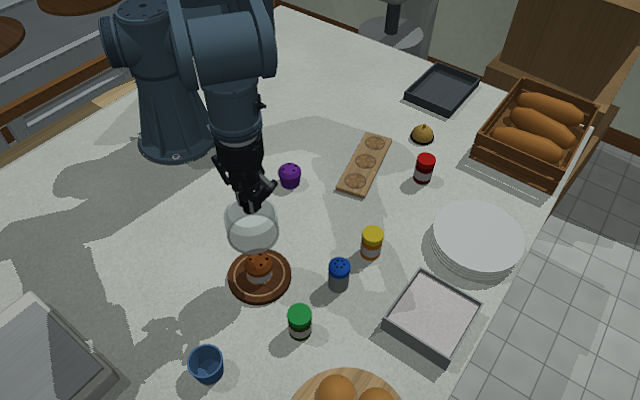

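The dome hangs upright at (251,228), over the muffin at (258,265).

hand_motion:
  deltas: [-0.001,0,0.04,0,0,0,0,-0.001,0,0.08,0,0,0,0,-0.001,0,0.11,0,0,0,0,-0.001,0,0.13,0,0,0,0,-0.001,0,0.135,0,0,0,0,-0.001,0,0.138,0,0,0,0,-0.001,0,0.141,0,0,0,0,-0.001,0,0.143,0,0,0,0,-0.001,0,0.144,0,0,0,0,-0.001,0,0.144,0,0,0,0]

```text
time_s: 12.38
eef_pos: [0.4982, -0.2111, 0.0946]
eef_rot: [0.0, 0.707, 0.707, 0.0]
wrist_force: [-0.5, 0.2, -1.2]
opening: 0.257
grasp_force: 59.8
```

hand_motion:
  deltas: [0,0,0.001,0,0,0,0,0,0,0.001,0,0,0,0]

```text
time_s: 12.62
eef_pos: [0.4982, -0.2113, 0.0946]
eef_rot: [0.0, 0.707, 0.707, -0.0]
wrist_force: [-4.8, 1.8, 7.6]
opening: 0.261
grasp_force: 60.9
```

hand_motion:
  deltas: [0,0,0,0,0,0,0.6,0,0,0,0,0,0,0.6,0,0,0,0,0,0,0.6,0,0,-0.02,0,0,0,0.6,0,0,-0.06,0,0,0,0.6,0,0,-0.12,0,0,0,1,0,0,-0.14,0,0,0,1,0,0,-0.14,0,0,0,1,0,0,-0.14,0,0,0,1]

```text
time_s: 13.75
eef_pos: [0.4974, -0.2105, 0.2317]
eef_rot: [-0.001, 0.707, 0.707, -0.0]
wrist_force: [0.0, 0.1, -0.6]
opening: 0.999
grasp_force: 0.0
```

```bash
python3 - <<'E'
from m import *
im,d,p=cam("wrist"); cv2.imwrite("pics/w4.png",im)
ex=proj(p,[[.4985,-.2105,.121]])[0];print(ex)
m,st,c=blob(im,tuple(int(v) for v in ex),(0,0,0),(179,255,50),45)
ys,xs=np.nonzero(m&(d>0)); P=depthpt(p,np.c_[xs,ys],d); t=P[:,2]>.115
print(c,t.sum(),P[t].max(0).round(4),((P[t].max(0)+P[t].min(0))/2).round(4),P[t].mean(0).round(4))
ex=proj(p,[[.646,-.1215,.082]])[0]
m,st,c=blob(im,tuple(int(v) for v in ex),*T["shaker"][2:],60)
ys,xs=np.nonzero(m&(d>0)); P=depthpt(p,np.c_[xs,ys],d); t=P[:,2]>.078
print(c,t.sum(),P[t].max(0).round(4),((P[t].max(0)+P[t].min(0))/2).round(4),P[t].mean(0).round(4))
E
```

```text
[320.03754973 185.21432689]
[318.84390863 183.27664975] 619 [ 0.5081 -0.2013  0.1227] [ 0.4973 -0.2124  0.1189] [ 0.4974 -0.2119  0.1204]
[488.1950153   71.26716222] 1475 [ 0.6633 -0.1049  0.0838] [ 0.6444 -0.1236  0.0809] [ 0.6438 -0.1235  0.0807]
```

View pics/w4.png

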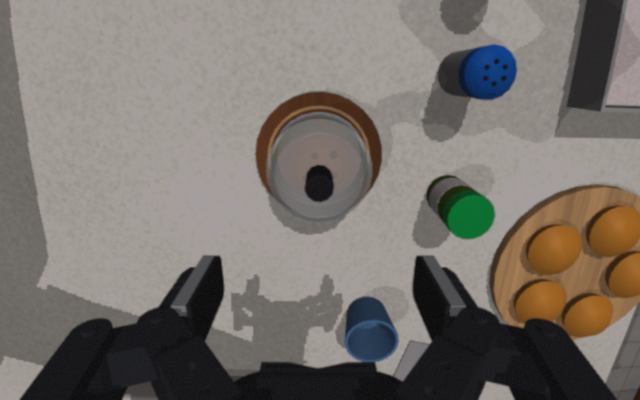

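The dome sits flat inside the pale ring, knob at (319,183), z top 0.122. The shaker comes next; it measures (0.645,-0.122).

hand_motion:
  deltas: [0.045,0.049,0,0,0,0,1,0.089,0.1,0,0,0,0,1,0.089,0.147,0,0,0,0,1,0.089,0.147,0.0,0,0,0,1,0.089,0.147,0.06,0,0,0,1,0.089,0.147,0.12,0,0,0,1,0.089,0.147,0.17,0,0,0,1,0.089,0.147,0.2,0,0,0,1,0.089,0.147,0.204,0,0,0,1,0.089,0.147,0.204,0,0,0,1]

```text
time_s: 15.05
eef_pos: [0.645, -0.1223, 0.0297]
eef_rot: [0.0, 0.707, 0.707, -0.0]
wrist_force: [0.0, -0.2, 0.1]
opening: 0.999
grasp_force: 0.0
```

hand_motion:
  deltas: [0,0,0,0,0,0,0,0,0,0,0,0,0,0,0,0,0,0,0,0,0,0,0,0,0,0,0,0,0,0,0,0,0,0,0,0,0,0,0,0,0,0]

```text
time_s: 15.8
eef_pos: [0.6462, -0.1224, 0.0311]
eef_rot: [0.001, 0.707, 0.707, 0.0]
wrist_force: [-1.1, 0.6, 6.4]
opening: 0.525
grasp_force: 61.3
```

hand_motion:
  deltas: [0,0,-0.04,0,0,0,0,0,0,-0.1,0,0,0,0,0,0,-0.15,0,0,0,0,0.05,-0.022,-0.15,0,0,0,0,0.1,-0.045,-0.15,0,0,-0.05,0,0.15,-0.067,-0.15,0,0,-0.1,0,0.2,-0.09,-0.15,0,0,-0.15,0,0.25,-0.112,-0.15,0,0,-0.2,0,0.3,-0.134,-0.15,0,0,-0.245,0,0.35,-0.1565,-0.15,0,0,-0.245,0]

```text
time_s: 17.05
eef_pos: [0.4876, 0.2295, 0.1795]
eef_rot: [0.0, 0.615, 0.788, 0.0]
wrist_force: [0.9, 0.2, -1.3]
opening: 0.528
grasp_force: 61.6
```

hand_motion:
  deltas: [0,0,0,0,0,0,0,0,0,0,0,0,0,0,0,0,0.05,0,0,0,0,0,0,0.1,0,0,0,0,0,0,0.12,0,0,0,0,0,0,0.128,0,0,0,0,0,0,0.128,0,0,0,0]

```text
time_s: 17.92
eef_pos: [0.4893, 0.2272, 0.0514]
eef_rot: [0.0, 0.616, 0.788, -0.0]
wrist_force: [-0.8, -0.2, -1.4]
opening: 0.527
grasp_force: 61.6
```

```bash
python3 - <<'E'
from h import *
im,d,p=cam("top"); cv2.imwrite("pics/t4.png",im)
o=get_obs(); print(o["eef_pos"],o["eef_rot"],o["opening"])
a,b=o["eef_rot"][1:3]; print("yaw-pi/2",2*np.arctan2(b,a)-np.pi/2)
E
```

```text
[0.4897066  0.22750164 0.05212346] [4.68959153e-04 6.15825097e-01 7.87882599e-01 4.90814927e-04] 0.5297485417795191
yaw-pi/2 0.2439304241286766
```

hand_motion:
  deltas: [0,0,0.003,0,0,0,0,0,0,0.0065,0,0,0,0,0,0,0.0065,0,0,0,0]

```text
time_s: 18.35
eef_pos: [0.4895, 0.2282, 0.0461]
eef_rot: [0.001, 0.615, 0.788, 0.001]
wrist_force: [-1.6, -0.5, 5.4]
opening: 0.525
grasp_force: 61.7
```

hand_motion:
  deltas: [0,0,0,0,0,0,1,0,0,0,0,0,0,1,0,0,0,0,0,0,1,0,0,0,0,0,0,1,0,0,-0.05,0,0,0,1,0,0,-0.11,0,0,0,1,0,0,-0.17,0,0,0,1,0,0,-0.19,0,0,0,1,0,0,-0.19,0,0,0,1,0,0,-0.19,0,0,0,1]

```text
time_s: 19.6
eef_pos: [0.4877, 0.2278, 0.2331]
eef_rot: [-0.001, 0.615, 0.788, -0.001]
wrist_force: [0.1, 0.2, 0.2]
opening: 0.996
grasp_force: 0.0
```

```bash
python3 - <<'E'
from m import *
im,d,p=cam("wrist"); cv2.imwrite("pics/w5.png",im)
ex=proj(p,[[.4888,.228,.097],[.4694,.3056,.015],[.5082,.1504,.015],[.636,.275,.076]]);print(ex.round())
ys,xs=np.nonzero(d>0); P=depthpt(p,np.c_[xs,ys],d)
t=(np.hypot(P[:,0]-.4888,P[:,1]-.228)<.05)&(P[:,2]<.11)&(P[:,2]>.088)
print(t.sum(),P[t].max(0).round(4),((P[t].max(0)+P[t].min(0))/2).round(4),P[t].mean(0).round(4))
t=(np.hypot(P[:,0]-.636,P[:,1]-.275)<.05)&(P[:,2]<.11)&(P[:,2]>.07)
print(t.sum(),((P[t].max(0)+P[t].min(0))/2).round(4),P[t].mean(0).round(4))
E
```

```text
[[320. 176.]
 [320.  79.]
 [320. 222.]
 [487. 160.]]
1999 [0.5112 0.2499 0.0988] [0.4885 0.2271 0.0934] [0.488  0.2289 0.0941]
2016 [0.6352 0.2737 0.0734] [0.6339 0.2743 0.0745]
```

View pics/w5.png

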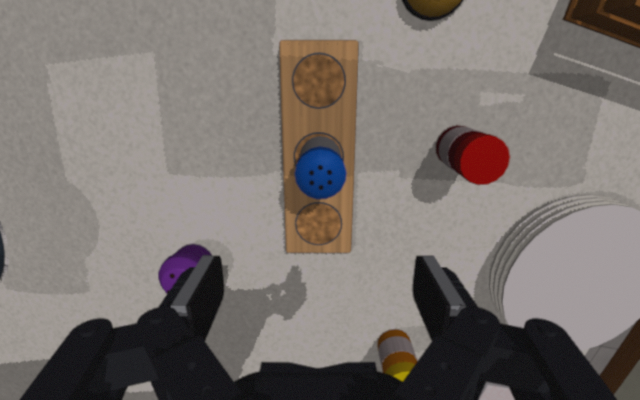

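The spots at (319,80) and (319,223) fall exactly where predicted, and the shaker stands upright on the middle one. Red jar next, measured (0.6355,0.2748).

hand_motion:
  deltas: [0.003,0.05,0,0,0,0,1,0.006,0.1,0,0,0,0,1,0.01,0.153,0,0,0,0,1,0.01,0.153,0.0,0,0,0,1,0.01,0.153,0.06,0,0,0,1,0.01,0.153,0.12,0,0,0,1,0.01,0.153,0.17,0,0,0,1,0.01,0.153,0.2,0,0,0,1,0.01,0.153,0.204,0,0,0,1,0.01,0.153,0.204,0,0,0,1]

```text
time_s: 20.9
eef_pos: [0.6345, 0.2748, 0.0313]
eef_rot: [0.0, 0.615, 0.788, 0.0]
wrist_force: [-0.2, 0.4, -0.5]
opening: 1.001
grasp_force: 0.0
```

hand_motion:
  deltas: [0,0,0,0,0,0,0,0,0,0,0,0,0,0,0,0,0,0,0,0,0,0,0,0,0,0,0,0,0,0,0,0,0,0,0,0,0,0,0,0,0,0]

```text
time_s: 21.65
eef_pos: [0.6358, 0.2752, 0.0327]
eef_rot: [0.001, 0.615, 0.788, 0.001]
wrist_force: [-0.2, 0.8, 6.1]
opening: 0.553
grasp_force: 61.5
```

hand_motion:
  deltas: [0,0,-0.04,0,0,0,0,0,0,-0.1,0,0,0,0,0,0,-0.13,0,0,0,0,0.02,-0.045,-0.13,0,0,0,0,0.04,-0.09,-0.13,0,0,0,0,0.06,-0.13,-0.13,0,0,0,0,0.07,-0.1535,-0.13,0,0,0,0,0.07,-0.1535,-0.13,0,0,0,0,0.07,-0.1535,-0.13,0,0,0,0]

```text
time_s: 22.78
eef_pos: [0.4694, 0.3055, 0.1611]
eef_rot: [0.0, 0.615, 0.788, 0.0]
wrist_force: [-0.5, -0.6, -2.0]
opening: 0.543
grasp_force: 62.8
```

hand_motion:
  deltas: [0,0,0.05,0,0,0,0,0,0,0.1,0,0,0,0,0,0,0.108,0,0,0,0,0,0,0.112,0,0,0,0,0,0,0.1145,0,0,0,0,0,0,0.1145,0,0,0,0]

```text
time_s: 23.52
eef_pos: [0.4699, 0.3059, 0.0478]
eef_rot: [0.001, 0.615, 0.788, 0.001]
wrist_force: [-0.2, -0.2, -1.6]
opening: 0.544
grasp_force: 62.6
```

hand_motion:
  deltas: [0,0,0.001,0,0,0,0,0,0,0.001,0,0,0,0,0,0,0.001,0,0,0,1,0,0,0.001,0,0,0,1,0,0,0.001,0,0,0,1,0,0,0.001,0,0,0,1,0,0,-0.06,0,0,0,1,0,0,-0.12,0,0,0,1,0,0,-0.17,0,0,0,1]

```text
time_s: 24.65
eef_pos: [0.469, 0.3056, 0.2187]
eef_rot: [0.0, 0.615, 0.788, 0.001]
wrist_force: [1.2, -0.6, 0.1]
opening: 0.998
grasp_force: 0.0
```

hand_motion:
  deltas: [-0.05,0.015,0,0,0,0,1,-0.1,0.03,0,0,0,0,1,-0.349,0.1053,0,0,0,0,1,-0.349,0.1053,0,0,0,0,1,-0.349,0.1053,0,0,0,0,1,-0.349,0.1053,0,0,0,0,1,-0.349,0.1053,0,0,0,0,1,-0.349,0.1053,0,0,0,0,1]

```text
time_s: 25.65
eef_pos: [0.6553, -0.0079, 0.2157]
eef_rot: [-0.001, 0.616, 0.788, -0.0]
wrist_force: [-0.1, 0.4, 0.0]
opening: 1.003
grasp_force: 0.0
```

```bash
python3 - <<'E'
from m import *
print(get_obs()["eef_pos"])
im,d,p=cam("wrist")
ys,xs=np.nonzero(d>0); P=depthpt(p,np.c_[xs,ys],d)
t=(np.hypot(P[:,0]-.656,P[:,1]+.008)<.05)&(P[:,2]<.085)&(P[:,2]>.07)
print(t.sum(),((P[t].max(0)+P[t].min(0))/2).round(4),P[t].mean(0).round(4))
E
```

```text
[ 0.6552632  -0.00787631  0.21569648]
2222 [ 0.6548 -0.01    0.0736] [ 0.6547 -0.009   0.0746]
```

hand_motion:
  deltas: [-0.001,0,0.06,0,0,0,1,-0.001,0,0.12,0,0,0,1,-0.001,0,0.17,0,0,0,1,-0.001,0,0.186,0,0,0,1,-0.001,0,0.186,0,0,0,1,-0.001,0,0.186,0,0,0,1]

```text
time_s: 26.45
eef_pos: [0.6578, -0.0083, 0.0332]
eef_rot: [0.002, 0.615, 0.788, 0.001]
wrist_force: [0.1, -1.0, 0.4]
opening: 1.001
grasp_force: 0.0
```

hand_motion:
  deltas: [0,0,0,0,0,0,0,0,0,0,0,0,0,0,0,0,0,0,0,0,0,0,0,0,0,0,0,0,0,0,0,0,0,0,0,0,0,0,0,0,0,0]

```text
time_s: 27.2
eef_pos: [0.6567, -0.0088, 0.0319]
eef_rot: [0.001, 0.615, 0.788, 0.0]
wrist_force: [-1.0, -0.3, 6.0]
opening: 0.546
grasp_force: 61.8
```

hand_motion:
  deltas: [0,0,-0.04,0,0,0,0,0,0,-0.1,0,0,0,0,0,0,-0.13,0,0,0,0,0.05,-0.028,-0.13,0,0,0,0,0.1,-0.055,-0.13,0,0,0,0,0.15,-0.083,-0.13,0,0,0,0,0.19,-0.1052,-0.13,0,0,0,0,0.19,-0.1052,-0.13,0,0,0,0,0.19,-0.1052,-0.13,0,0,0,0]

```text
time_s: 28.32
eef_pos: [0.508, 0.1501, 0.1605]
eef_rot: [0.0, 0.615, 0.788, 0.0]
wrist_force: [-0.2, -0.2, -1.1]
opening: 0.548
grasp_force: 62.5
```

hand_motion:
  deltas: [0,0,0.05,0,0,0,0,0,0,0.1,0,0,0,0,0,0,0.108,0,0,0,0,0,0,0.112,0,0,0,0,0,0,0.1145,0,0,0,0,0,0,0.1145,0,0,0,0]

```text
time_s: 29.08
eef_pos: [0.5088, 0.1503, 0.0472]
eef_rot: [0.001, 0.615, 0.788, 0.001]
wrist_force: [-0.2, -0.2, -1.8]
opening: 0.547
grasp_force: 62.5
```

hand_motion:
  deltas: [0,0,0.001,0,0,0,0,0,0,0.001,0,0,0,0,0,0,0.001,0,0,0,1,0,0,0.001,0,0,0,1,0,0,0.001,0,0,0,1,0,0,0.001,0,0,0,1,0,0,-0.06,0,0,0,1,0,0,-0.12,0,0,0,1,0,0,-0.17,0,0,0,1]

```text
time_s: 30.2
eef_pos: [0.5079, 0.1503, 0.2182]
eef_rot: [0.001, 0.615, 0.788, 0.0]
wrist_force: [1.1, 1.0, -0.4]
opening: 1.001
grasp_force: 0.0
```

hand_motion:
  deltas: [-0.05,-0.035,0,0,0,0,1,-0.1,-0.07,0,0,0,0,1,-0.13,-0.1,0,0,0,0,1,-0.13,-0.1,0,0,0,0,1,-0.13,-0.1,0,0,0,0,1,-0.13,-0.1,0,0,0,0,1]

```text
time_s: 30.95
eef_pos: [0.4425, 0.0007, 0.2158]
eef_rot: [-0.0, 0.615, 0.789, 0.0]
wrist_force: [0.5, 0.6, -0.5]
opening: 0.997
grasp_force: 0.0
```

```bash
python3 - <<'E'
from m import *
L={"red":(.4694,.3056,.09),"yellow":(.5082,.1504,.09),"shaker":(.4888,.228,.097),"green":(.6465,-.2545,.075),"knob":(.4985,-.2105,.121)}
for n in("top","scene"):
    im,d,p=cam(n); cv2.imwrite(f"pics/{n}9.png",im)
    ys,xs=np.nonzero(d>0); P=depthpt(p,np.c_[xs,ys],d)
    for k,(x,y,z) in L.items():
        t=(np.hypot(P[:,0]-x,P[:,1]-y)<.035)&(abs(P[:,2]-z)<.007)
        print(n,k,t.sum(),((P[t].max(0)+P[t].min(0))/2-[x,y,z]).round(4),P[t][:,2].max().round(4)) if t.any() else print(n,k,0)
print(get_obs()["eef_pos"],get_obs()["wrist_force"])
E
```

```text
top red 344 [ 0.001   0.0015 -0.0003] 0.0956
top yellow 349 [ 0.0011  0.0019 -0.0005] 0.095
top shaker 286 [ 0.001   0.0014 -0.0006] 0.1028
top green 330 [ 0.0006 -0.0006 -0.001 ] 0.0799
top knob 82 [ 0.0006  0.0005 -0.0008] 0.1251
scene red 187 [ 0.0012  0.0013 -0.0017] 0.0936
scene yellow 236 [ 0.0016  0.0024 -0.0014] 0.0941
scene shaker 145 [ 0.0028 -0.0021 -0.0023] 0.0991
scene green 464 [ 0.001  -0.0005 -0.0014] 0.0791
scene knob 95 [ 0.0006 -0.0001 -0.0028] 0.1222
[0.44240617 0.00077253 0.21568398] [-1.17596849 -0.35851026 -0.22547048]
```

View pics/top9.png

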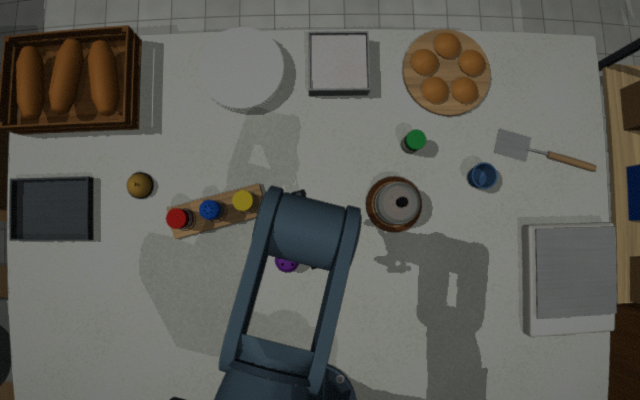

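View pics/scene9.png

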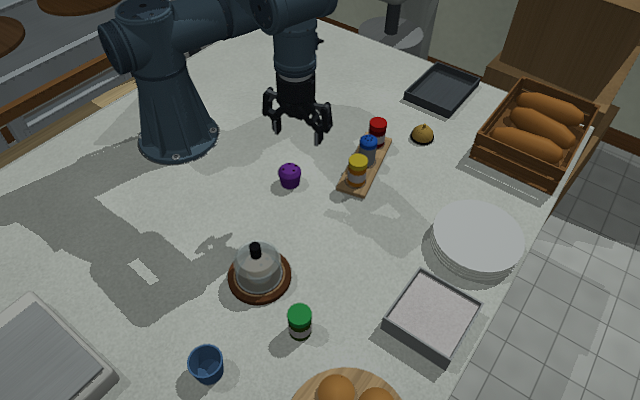

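Everything is upright and within about 3 mm of its place: red (178,218), shaker (210,210), yellow (243,201), and the dome over the muffin at (400,203). Green, cup and bell have not moved.

```bash
python3 -c "
from bench import workorder; print(workorder.hand_in())"
```

```text
the job is handed in; nothing more can be done
None
```

The job is handed in at about 31 s on the robot's clock: the red jar, shaker and yellow jar stand on their spots, and the domed muffin sits centred on the round board, all within about 3–4 mm by the last camera check; the hand-in gave no verdict.

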